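# Click the loaded tube mixer up to its third speed

## Task

Two alike tube mixers stand on the sample desk; work on the one with the capped tubes lying in its tray. Its notched thumb lever rests in the off notch, leaning towards the robot: click it away from the robot by exactly three notches, one notch at a time, letting it come to rest for a moment in each, and never go beyond the third. Leave the lever of the empty mixer alone, and finish clear of the machine.

Things in the scene. Friction and masses are not known exactly. Their poses are not given: they have to be found in the camera images.
- mixer: mixer to set, fixed: white case 160 (x) by 200 (y) by 62 mm high, five tubes lying in the tray on its +y side (tops 94 mm up). Origin: centre of the underside; x runs front to back, roughly away from the robot (yaw within 17 degrees), z up. Lever pivot at x 0, y -65, z 62 mm, axis along y, between two round notched cheeks of 34 mm radius, 36 mm over both, tops 96 mm up
- speed_lever (a joint): its lever's angle, rad: 0 in the off notch, grows as the tip goes to the mixer's +x (back). Notches 20 degrees apart: 0, 0.349, 0.698, 1.047 (third click, wanted), 1.396. It leans 32 degrees to -x at 0 and is upright at 0.559. A click takes about 3 N along the tip's arc; pushed past halfway it snaps on into the next notch and stays there, else it springs back
- speed_lever_tip (a point): centre of the black thumb bar atop that lever, 80 mm from the pivot: round, 16 mm thick, 32 mm long along the mixer's y, on a stem 6 mm thick and 14 mm wide. It moves on an arc, about 28 mm per notch, 130 mm above the desk at off, 142 mm when upright. Push it with closed fingers, or pinch it across its length
- spare_lever (a joint): angle in rad of the same lever on the other mixer, which is alike but has an empty tray; 0 in its off notch, where it must stay

How it is judged:
On the way, in this order (a step that is already met when the one before it is completed fails the run):
1. the lever rests in the first notch from off (value of joint speed_lever between 0.184 and 0.514 rad and velocity of joint speed_lever between -0.2 and 0.2 rad/s), for 0.2 s.
2. the lever rests in the second notch (value of joint speed_lever between 0.533 and 0.863 rad and velocity of joint speed_lever between -0.2 and 0.2 rad/s), for 0.2 s.
3. the lever rests in the third notch (value of joint speed_lever between 0.882 and 1.212 rad and velocity of joint speed_lever between -0.2 and 0.2 rad/s), for 0.2 s.
At the end, for the whole second after the job is handed in: The loaded mixer's lever is at rest in the third notch from off (1.047 rad, within 9.5 degrees) and the empty mixer's lever is still in its off notch (within 9.5 degrees) (value of joint speed_lever between 0.882 and 1.212 rad and velocity of joint speed_lever between -0.1 and 0.1 rad/s and value of joint spare_lever below 0.165 rad); the robot touches nothing.
It fails at once if the lever goes beyond the third notch into the fourth (value of joint speed_lever above 1.25 rad).
It fails at once if the empty mixer's lever is clicked out of off (value of joint spare_lever above 0.2 rad).
It also fails if it takes over 35 s, if anything falls off the work surface, if the arm or the gripper's body presses on something with over 40 N, if the wrist force passes 120 N, or if a joint passes its speed limit or range.

## Robot

A 7-joint arm with a two-finger parallel gripper is mounted at the origin on the work surface. World frame = base frame: x ahead of the robot, y to its left, z up, the work surface at z = 0. Lengths are in m, angles in rad, forces in N, time in s.
With the tool pointing down it reaches from about 0.4 to 0.85 m from the base axis. Payload 4.5 kg.
Tool frame: the origin (TCP) lies on the mounting face of the last link; the fingertips stand 166 mm ahead of it and the grasp point (between the pads) lies 147 mm ahead of it; y points along the fingers, z is the direction in which the jaws open and shut, and the axes are right-handed (so a half turn about y gives the same grasp; the last joint's range is limited). The gripper opens to 88 mm and grips with 3 to 60 N. Pads are 18 mm wide; open, the fingers measure 123 mm over their backs; the gripper's body (75 mm by 187 mm) begins 45 mm behind the grasp point.
Start: joints at [1.322, 0.689, -0.195, 1.565, 0.157, 0.902, -0.215], TCP at [0.174, -0.6, 0.405] pointing down, gripper open.
Joint ranges: [-3.01, 3.01], [-0.46, 2.08], [-1.47, 1.51], [0.13, 2.56], [-1, 4.14], [0.04, 2.09], [-2.66, 2.66]. Speed limits (rad/s): [2.57, 2.57, 3.14, 3.14, 3.14, 3.14, 3.14].

## Interface

Orientations are given as a unit quaternion [x, y, z, w].
In Python, from plant import r gives the robot as it stands.
- The arm moves only by the tool arm_command, never from a script. Its argument "deltas" is a list of rows, each an object of numbers: "dx", "dy", "dz": the shift along the tool's x, y, z each as a share of 1000 mm, from -1 to 1; "wx", "wy", "wz": the turn, a rotation vector about the tool's x, y, z each as a share of 45 degrees, from -1 to 1. In form: [{"dx": .., "dy": .., "dz": .., "wx": .., "wy": .., "wz": ..}, ...]. A call has exactly 5 rows; each row is the pose to reach, as a shift and turn from the pose commanded when the call began, along the tool's axes at that moment; what a row does not reach only later rows make up. A row lasts 1/10 s, in which the tool goes at most 50 mm and 8.59 degrees, less where a joint would pass 70% of its speed; a pose out of reach is approached as far as the arm can. A call with a number of a shift or a turn outside -1 to 1 is refused whole. A call with a gripper value outside its range is refused whole. "claw" is the opening, from -1 (shut) to 1 (fully open), set as the call begins (left out, the last holds). The fingers move at their own pace and stop on an object; "grip_force" is the grip in N (left out, the last holds). Time passes only in rows, so rows that repeat a pose let the fingers close, or fill a call up. It gives the time, the measured TCP pose, the force and the opening at its end, in the units of the state.
- r.get_state(): the state, without advancing time (a new reading comes with each control period).
- r.snapshot(name): name is "scene" or "top"; returns the picture (384x512x3 uint8, red, green, blue); there is no depth.
- r.get_calibration(name): a dict with "vertical_fov" (degrees; the focal length in pixels is half the picture's height over the tangent of half this angle, whatever the lens; pixels are square), "cx", "cy" (the principal point, pixels), "R" (3x3) and "t" (3): a world point X has camera coordinates R X + t. Camera axes: x right, y down, z forward; pixel columns grow to the right and rows downward; lengths in m; the calibration is good to about 2 mm. A picture is of the moment at which its call begins. get_calibration takes no time and is no camera call.
- r.finish_job(): hands the job in, once; it reports no verdict.
The state is a dict: "clock": time; "q": joint angles; "qd": joint speeds; "joint_torque": joint torques, N m; "tool_pos": TCP position; "eef_rot": TCP orientation; "contact_force": force on the tool from outside, world axes, zero at the start; "moment": the same for the moment, N m; "opening": opening from 0.0 (shut) to 1.0 (fully open).
Only numpy, scipy, OpenCV 4.12 (cv2) and the standard library are available. Lean on these libraries where they do the work, as an engineer would, in place of code of your own. Each camera call takes 0.05 s, during which the arm holds its last target.

## Working session

There is one attempt and no reset: what is moved stays moved. The work goes in short steps, Python scripts to look and compute and a tool call to move; the robot and the scene stay as the last step left them, time stands still between calls to the robot, and variables do not carry over. Pictures are saved under pics/ and viewed, and the job is handed in when it is done.

Besides the shell and the picture viewer there is one more tool, called after ">>>" as name([rows], argument=value, ...), one row to a line, values as JSON. arm_command: Moves the arm, as the interface text tells. Shift numbers are shares of 1000 mm and turn numbers shares of 45 degrees, none past 1 either way. Its arguments: {"type":"object","properties":{"deltas":{"type":"array","items":{"type":"object","properties":{"dx":{"type":"number","minimum":-1,"maximum":1},"dy":{"type":"number","minimum":-1,"maximum":1},"dz":{"type":"number","minimum":-1,"maximum":1},"wx":{"type":"number","minimum":-1,"maximum":1},"wy":{"type":"number","minimum":-1,"maximum":1},"wz":{"type":"number","minimum":-1,"maximum":1}}}},"claw":{"type":"number"},"grip_force":{"type":"number"}},"required":["deltas"]}

```bash
mkdir -p pics; ls
python3 - <<'E'
from plant import r
import cv2
s=r.get_state()
for k in s: print(k,s[k])
for n in ["scene","top"]:
    im=r.snapshot(n); cv2.imwrite(f"pics/{n}0.png",im[:,:,::-1]); print(r.get_calibration(n))
E
```

```text
pics
clock 0.0
q [ 1.32182099  0.68997651 -0.19451939  1.56635425  0.15729116  0.90249494
 -0.2151012 ]
qd [ 0.00111931  0.00017499 -0.00193501 -0.00139732  0.00065776  0.00143611
 -0.00019576]
joint_torque [ 8.36422096e-04 -5.27564156e+01 -1.26674920e+00 -1.53426754e+01
 -5.26727457e-02  6.59688871e-03  1.93027836e-04]
tool_pos [ 0.17427228 -0.59986434  0.40391183]
eef_rot [-0.09980757  0.70068346 -0.69940936  0.09953739]
contact_force [-0.82890638  0.19957813 -0.55411517]
moment [-0.00110111 -0.06257664  0.02537639]
opening 0.9980200084272836
{'vertical_fov': 51.957677655942064, 'cx': 257.6470870372449, 'cy': 183.64447554462808, 'R': array([[-0.16982805,  0.98540397,  0.01172415],
       [ 0.51952941,  0.09963432, -0.8486237 ],
       [-0.83740529, -0.13802907, -0.52886705]]), 't': array([ 0.12550539, -0.17470951,  1.37530105])}
{'vertical_fov': 44.30318560760772, 'cx': 259.4091245253531, 'cy': 195.79859238595094, 'R': array([[-0.01397999, -0.99985741, -0.00947229],
       [-0.99543674,  0.01481123, -0.09426731],
       [ 0.09439416,  0.00811121, -0.99550186]]), 't': array([-0.04063428,  0.52734269,  1.19970047])}
```

```bash
ls pics
```

```text
scene0.png
top0.png
```

View pics/scene0.png

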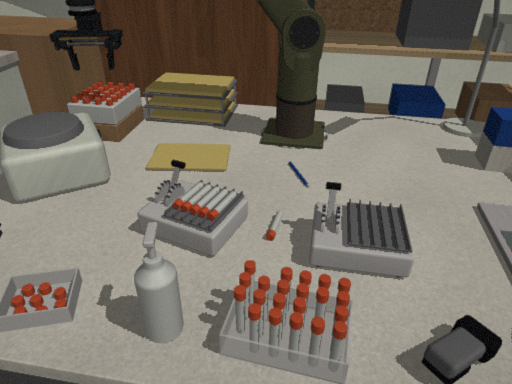

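View pics/top0.png

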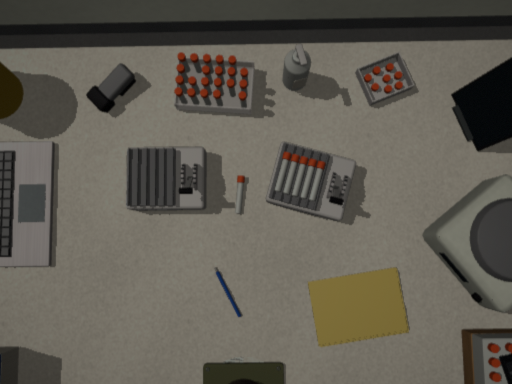

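The loaded mixer is at top (312,182), with its black bar at about (337,200). In the scene view the bar is at (178,164). The empty mixer is at top (166,178). Next I'll triangulate the bar and get the mixer's yaw.

```bash
cat > h.py <<'E'
import numpy as np, cv2
from plant import r
def ray(n,uv):
    c=r.get_calibration(n); f=192/np.tan(np.radians(c['vertical_fov']/2))
    d=np.array([(uv[0]-c['cx'])/f,(uv[1]-c['cy'])/f,1.]); R=np.array(c['R']); t=np.array(c['t'])
    return -R.T@t, (R.T@d)/np.linalg.norm(d)
def onz(n,uv,z):
    o,d=ray(n,uv); return o+d*(z-o[2])/d[2]
def tri(a,b):
    (o1,d1),(o2,d2)=ray("top",a),ray("scene",b)
    s=np.linalg.lstsq(np.c_[d1,-d2],o2-o1,rcond=None)[0]
    p,q=o1+d1*s[0],o2+d2*s[1]; return (p+q)/2,np.linalg.norm(p-q)
def proj(n,X):
    c=r.get_calibration(n); f=192/np.tan(np.radians(c['vertical_fov']/2))
    p=np.array(c['R'])@X+np.array(c['t']); return f*p[0]/p[2]+c['cx'],f*p[1]/p[2]+c['cy']
def dark(im,box,th):
    x0,y0,x1,y1=box; m=(im[y0:y1,x0:x1].max(2)<th).astype(np.uint8)
    n,l,st,ce=cv2.connectedComponentsWithStats(m)
    return [(int(st[i,4]),(ce[i]+[x0,y0]).round(2).tolist(),(st[i,:4]+[x0,y0,0,0]).tolist()) for i in range(1,n) if st[i,4]>8]
E
python3 - <<'E'
from h import *
t=cv2.imread('pics/top0.png');s=cv2.imread('pics/scene0.png')
for th in (25,40,55):
    print(th,dark(t,(322,165,362,218),th),dark(s,(160,150,200,185),th))
# case: bright region
b=t[130:230,255:370]
a=np.hstack([cv2.resize(b,None,fx=4,fy=4,interpolation=2)]);cv2.imwrite('pics/topz.png',a)
cv2.imwrite('pics/scz.png',cv2.resize(s[145:260,130:260],None,fx=5,fy=5,interpolation=2))
E
```

```text
25 [(63, [335.97, 200.08], [330, 197, 13, 7])] [(57, [177.84, 163.98], [172, 161, 13, 7])]
40 [(80, [336.09, 200.0], [330, 196, 13, 9])] [(65, [177.82, 163.92], [172, 161, 13, 7])]
55 [(49, [323.73, 172.88], [322, 165, 6, 20]), (19, [335.58, 187.42], [333, 186, 6, 4]), (119, [336.87, 198.82], [329, 191, 15, 14])] [(73, [178.01, 164.11], [172, 161, 13, 8])]
```

View pics/topz.png

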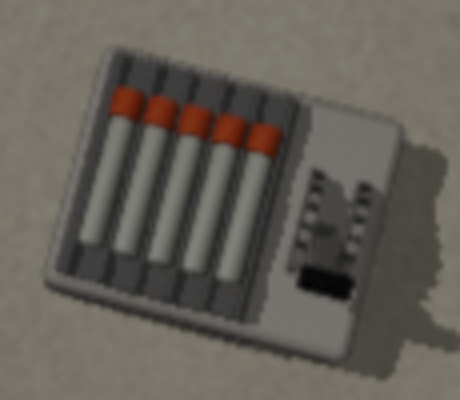

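View pics/scz.png

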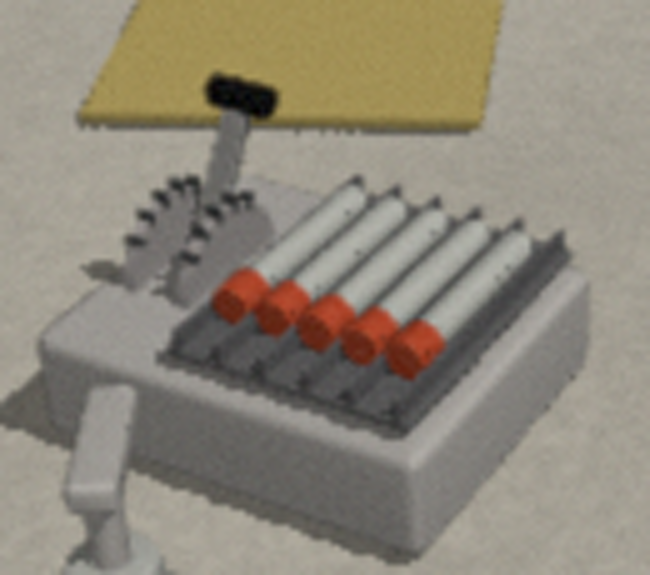

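In the zooms, the case-top corners are at about (112,50), (400,122), (348,355) and (47,283) in the 4x top crop. The bar is black and clean in both views.

Run:
```python
from h import *
tip,gap=tri((336.0,200.05),(177.85,163.98)); print('tip',tip,gap)
P=[onz("top",(255+u/4,130+v/4),.062)[:2] for u,v in [(112,50),(400,122),(348,355),(47,283)]]
print(np.array(P).round(4))
for i,j in((3,0),(2,1)): d=P[i]-P[j]; d=-d; print('x-axis yaw',np.degrees(np.arctan2(d[1],d[0])) if i!=3 else np.degrees(np.arctan2(*(P[0]-P[3])[::-1])), np.linalg.norm(d))
for i,j in((0,1),(3,2)): d=P[i]-P[j]; print('y-axis yaw',np.degrees(np.arctan2(-d[0],d[1])),np.linalg.norm(d))
c=np.mean(P,0);print('centre',c)
for yaw in(-10,-13,-15):
    a=np.radians(yaw);R=np.array([[np.cos(a),-np.sin(a)],[np.sin(a),np.cos(a)]])
    print(yaw,'pivot from case',c+R@[0,-.065],'from tip',tip[:2]+R@[.08*np.sin(np.radians(32)),0])
```

```text
tip [ 0.50398306 -0.23033163  0.12951537] 0.00016134096805406751
[[ 0.6584 -0.1104]
 [ 0.6093 -0.2916]
 [ 0.4624 -0.2543]
 [ 0.5104 -0.0668]]
x-axis yaw -16.416970825832507 0.1542947269302547
x-axis yaw -14.261763238139205 0.15148964701077264
y-axis yaw -15.173218192899153 0.18772635621490893
y-axis yaw -14.34771022793487 0.19350532118092106
centre [ 0.56012039 -0.18078749]
-10 pivot from case [ 0.54883326 -0.2448    ] from tip [ 0.54573255 -0.2376932 ]
-13 pivot from case [ 0.54549857 -0.24412155] from tip [ 0.54529006 -0.23986811]
-15 pivot from case [ 0.54329715 -0.24357267] from tip [ 0.54493207 -0.24130389]
```

```bash
cat >> h.py <<'E'
from scipy.spatial.transform import Rotation as Ro
yaw=np.radians(-15); ex=np.array([np.cos(yaw),np.sin(yaw),0]); ey=np.array([-ex[1],ex[0],0])
piv=np.array([.545,-.2413,.062])
def loc(p): d=np.array(p)-piv; return np.array([d@ex,d@ey,d[2]])
def to(l,verbose=1):
    "fingertip target in pivot frame -> tool-frame delta (shares)"
    s=r.get_state(); R=Ro.from_quat(s['eef_rot']); p=np.array(s['tool_pos'])
    w=piv+l[0]*ex+l[1]*ey; w[2]=l[2]+.166
    Rt=Ro.from_matrix(np.c_[np.cross([0,0,-1],-ey),[0,0,-1],-ey])
    print('t',s['clock'],'tip loc',(loc(p+R.apply([0,.166,0]))+[0,0,.062]).round(4),'F',np.round(s['contact_force'],1),'d',R.inv().apply(w-p).round(4),'rot',(np.degrees((R.inv()*Rt).as_rotvec())/45).round(3))
E
python3 - <<'E'
from h import *
to([-.11,0,.239]); to([-.11,0,.12])
for uv in [(427,238),(485,310),(463,333),(454,110)]: print(onz("top",uv,.12).round(3))
E
```

```text
t 0.1 tip loc [-0.2654 -0.4421  0.238 ] F [-0.2  0.   0.1] d [-0.362  -0.0006 -0.2979] rot [0.002 0.694 0.001]
t 0.1 tip loc [-0.2654 -0.4421  0.238 ] F [-0.2  0.   0.1] d [-0.362   0.1184 -0.2977] rot [0.002 0.694 0.001]
[ 0.412 -0.444  0.12 ]
[ 0.243 -0.571  0.12 ]
[ 0.191 -0.517  0.12 ]
[ 0.72  -0.524  0.12 ]
```

>>> arm_command([
  {"dx": -0.02,"dy": -0.04,"dz": 0},
  {"dx": -0.06,"dy": -0.05,"dz": -0.03},
  {"dx": -0.1,"dy": -0.05,"dz": -0.06},
  {"dx": -0.135,"dy": -0.05,"dz": -0.095,"wy": 0.1},
  {"dx": -0.17,"dy": -0.05,"dz": -0.13,"wy": 0.28},
], claw=-1, grip_force=20)

```text
invalid input at $.deltas[0]: expected keys dx, dy, dz, wx, wy, wz
```

Run:
```python
from h import *
to([-.11,0,.24])
```

```text
t 0.1 tip loc [-0.2654 -0.4421  0.238 ] F [-0.2  0.   0.1] d [-0.362  -0.0016 -0.2979] rot [0.002 0.694 0.001]
```

>>> arm_command([
  {"dx": -0.02,"dy": -0.04,"dz": 0,"wx": 0,"wy": 0,"wz": 0},
  {"dx": -0.06,"dy": -0.05,"dz": -0.03,"wx": 0,"wy": 0,"wz": 0},
  {"dx": -0.1,"dy": -0.05,"dz": -0.06,"wx": 0,"wy": 0,"wz": 0},
  {"dx": -0.135,"dy": -0.05,"dz": -0.095,"wx": 0,"wy": 0.1,"wz": 0},
  {"dx": -0.17,"dy": -0.05,"dz": -0.13,"wx": 0,"wy": 0.28,"wz": 0},
], claw=-1, grip_force=20)

```text
clock: 0.6
tool_pos: [0.3021, -0.4261, 0.4545]
eef_rot: [-0.021, 0.707, -0.707, 0.021]
contact_force: [1.1, 0.1, -0.4]
opening: 0.571
```

Run:
```python
from h import *
to([-.11,0,.24])
```

```text
t 0.6 tip loc [-0.1868 -0.2412  0.2885] F [ 1.1  0.1 -0.4] d [-0.1489  0.0487 -0.2049] rot [ 0.001  0.408 -0.   ]
```

>>> arm_command([
  {"dx": -0.025,"dy": 0,"dz": -0.035,"wx": 0,"wy": 0.1,"wz": 0},
  {"dx": -0.055,"dy": 0,"dz": -0.075,"wx": 0,"wy": 0.25,"wz": 0},
  {"dx": -0.085,"dy": 0,"dz": -0.115,"wx": 0,"wy": 0.408,"wz": 0},
  {"dx": -0.115,"dy": 0,"dz": -0.155,"wx": 0,"wy": 0.408,"wz": 0},
  {"dx": -0.14,"dy": 0.01,"dz": -0.19,"wx": 0,"wy": 0.408,"wz": 0},
])

```text
clock: 1.1
tool_pos: [0.4307, -0.227, 0.4454]
eef_rot: [-0.091, -0.701, 0.701, 0.089]
contact_force: [1.4, -0.3, -0.5]
opening: 0.12
```

Run:
```python
from h import *
to([-.11,0,.12])
```

```text
t 1.1 tip loc [-0.1136 -0.0158  0.2794] F [ 1.4 -0.3 -0.5] d [-0.0037  0.1594 -0.0158] rot [ 0.     0.007 -0.003]
```

>>> arm_command([
  {"dx": 0,"dy": 0.03,"dz": -0.005,"wx": 0,"wy": 0,"wz": 0},
  {"dx": 0,"dy": 0.07,"dz": -0.01,"wx": 0,"wy": 0,"wz": 0},
  {"dx": 0,"dy": 0.11,"dz": -0.01,"wx": 0,"wy": 0,"wz": 0},
  {"dx": 0,"dy": 0.14,"dz": -0.01,"wx": 0,"wy": 0,"wz": 0},
  {"dx": 0,"dy": 0.14,"dz": -0.01,"wx": 0,"wy": 0,"wz": 0},
])

```text
clock: 1.6
tool_pos: [0.4305, -0.219, 0.3016]
eef_rot: [0.088, 0.702, -0.701, -0.093]
contact_force: [0.1, -0.1, 0.6]
opening: 0.006
```

>>> arm_command([
  {"dx": 0,"dy": 0,"dz": 0,"wx": 0,"wy": 0,"wz": 0},
  {"dx": 0,"dy": 0,"dz": 0,"wx": 0,"wy": 0,"wz": 0},
  {"dx": 0,"dy": 0,"dz": 0,"wx": 0,"wy": 0,"wz": 0},
  {"dx": 0,"dy": 0,"dz": 0,"wx": 0,"wy": 0,"wz": 0},
  {"dx": 0,"dy": 0,"dz": 0,"wx": 0,"wy": 0,"wz": 0},
])

```text
clock: 2.1
tool_pos: [0.4319, -0.2199, 0.3055]
eef_rot: [-0.091, -0.701, 0.701, 0.09]
contact_force: [0.1, 0.4, 0.0]
opening: 0.002
```

Run:
```python
from h import *
to([-.06,0,.12])
t=r.snapshot("top")[:,:,::-1];s=r.snapshot("scene")[:,:,::-1]
cv2.imwrite('pics/c1.png',np.hstack([cv2.resize(t[150:250,280:380],(400,400)),cv2.resize(s[110:210,120:220],(400,400))]))
```

```text
t 2.1 tip loc [-0.1146 -0.0087  0.1395] F [0.1 0.4 0. ] d [-0.0548  0.0196 -0.0084] rot [-0.     0.005 -0.002]
```

View pics/c1.png

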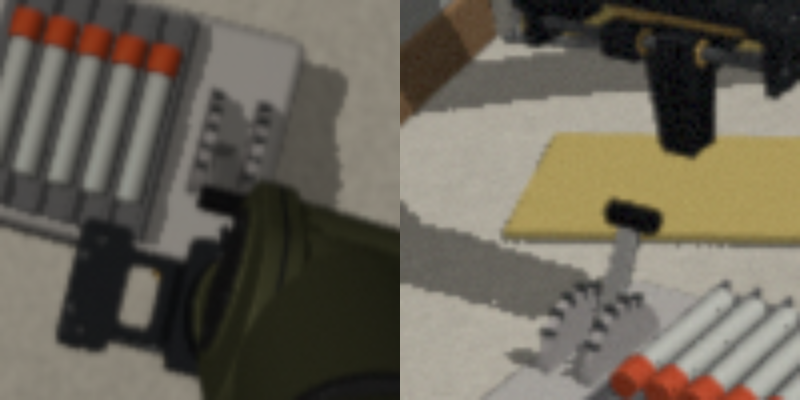

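Fingers are shut, 70 mm short of the bar and lined up with it. The bar hasn't moved. I'll lower them and close in.

>>> arm_command([
  {"dx": -0.01,"dy": 0.01,"dz": -0.005,"wx": 0,"wy": 0,"wz": 0},
  {"dx": -0.02,"dy": 0.02,"dz": -0.009,"wx": 0,"wy": 0,"wz": 0},
  {"dx": -0.032,"dy": 0.02,"dz": -0.009,"wx": 0,"wy": 0,"wz": 0},
  {"dx": -0.042,"dy": 0.02,"dz": -0.009,"wx": 0,"wy": 0,"wz": 0},
  {"dx": -0.042,"dy": 0.02,"dz": -0.009,"wx": 0,"wy": 0,"wz": 0},
])

```text
clock: 2.7
tool_pos: [0.4766, -0.2218, 0.2841]
eef_rot: [-0.091, -0.701, 0.701, 0.09]
contact_force: [-0.4, 0.2, 0.1]
opening: 0.01
```

Run:
```python
from h import *
to([-.0418,0,.12])
```

```text
t 2.7 tip loc [-0.0708  0.0012  0.1181] F [-0.4  0.2  0.1] d [-0.0294 -0.0018  0.0013] rot [ 0.     0.007 -0.003]
```

>>> arm_command([
  {"dx": -0.007,"dy": 0,"dz": 0,"wx": 0,"wy": 0,"wz": 0},
  {"dx": -0.012,"dy": 0,"dz": 0,"wx": 0,"wy": 0,"wz": 0},
  {"dx": -0.016,"dy": 0,"dz": 0,"wx": 0,"wy": 0,"wz": 0},
  {"dx": -0.02,"dy": 0,"dz": 0,"wx": 0,"wy": 0,"wz": 0},
  {"dx": -0.02,"dy": 0,"dz": 0,"wx": 0,"wy": 0,"wz": 0},
])

```text
clock: 3.2
tool_pos: [0.4926, -0.2267, 0.2846]
eef_rot: [0.089, 0.701, -0.701, -0.093]
contact_force: [-4.4, 1.4, 3.9]
opening: 0.006
```

```bash
cat >> h.py <<'E'
def bar(name):
    s=r.snapshot("scene"); sb=s[:,:,::-1]
    cv2.imwrite(f'pics/{name}.png',cv2.resize(sb[110:240,110:240],(520,520)))
    for c in (0,1,2,3): 
        for f in(0,.7):
            a=(c+f)*.349-.559; print(c+f,np.round(proj("scene",piv+.08*np.sin(a)*ex+[0,0,.08*np.cos(a)]),1),end=' ')
    print(); print(dark(s,(140,130,220,205),35))
E
python3 - <<'E'
from h import *
to([-.0418,0,.12]); bar('d1')
E
```

```text
t 3.2 tip loc [-0.0552  0.0006  0.1186] F [-4.4  1.4  3.9] d [-0.0126 -0.0015  0.0006] rot [-0.     0.005  0.006]
0 [177.9 163.9] 0.7 [173.1 164.1] 1 [170.9 164.8] 1.7 [165.6 168. ] 2 [163.4 170. ] 2.7 [158.4 175.9] 3 [156.5 178.9] 3.7 [152.5 186.8] 
[(86, [146.01, 132.98], [140, 130, 18, 10]), (434, [201.87, 137.38], [166, 130, 54, 24]), (538, [177.03, 149.37], [158, 133, 35, 35])]
```

View pics/d1.png

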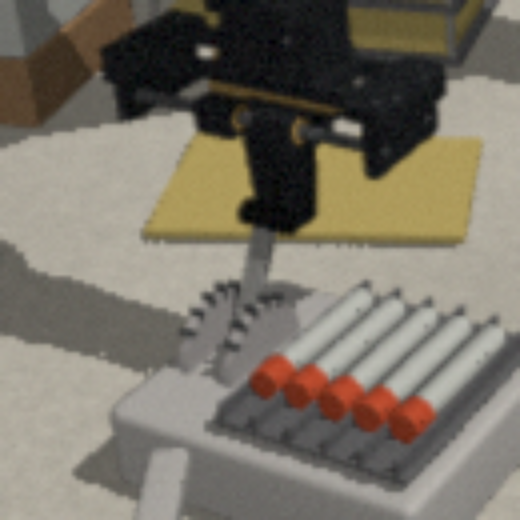

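Contact is at the expected place, about 4 N at finger-local x -0.055. I'll keep pushing to about 0.7 of a notch.

>>> arm_command([
  {"dx": -0.004,"dy": 0,"dz": 0.002,"wx": 0,"wy": 0,"wz": 0},
  {"dx": -0.007,"dy": 0,"dz": 0.004,"wx": 0,"wy": 0,"wz": 0},
  {"dx": -0.01,"dy": 0,"dz": 0.004,"wx": 0,"wy": 0,"wz": 0},
  {"dx": -0.012,"dy": 0,"dz": 0.004,"wx": 0,"wy": 0,"wz": 0},
  {"dx": -0.012,"dy": 0,"dz": 0.004,"wx": 0,"wy": 0,"wz": 0},
])

```text
clock: 3.75
tool_pos: [0.5054, -0.234, 0.2849]
eef_rot: [-0.091, -0.701, 0.701, 0.09]
contact_force: [-0.4, -0.8, 0.8]
opening: 0.004
```

Run:
```python
from h import *
to([-.0418,0,.12]); bar('d2')
```

```text
t 3.75 tip loc [-0.0398 -0.0032  0.1189] F [-0.4 -0.8  0.8] d [ 0.0016 -0.0011 -0.0032] rot [-0.     0.006 -0.003]
0 [177.9 163.9] 0.7 [173.1 164.1] 1 [170.9 164.8] 1.7 [165.6 168. ] 2 [163.4 170. ] 2.7 [158.4 175.9] 3 [156.5 178.9] 3.7 [152.5 186.8] 
[(1175, [181.19, 143.82], [140, 130, 76, 40])]
```

View pics/d2.png

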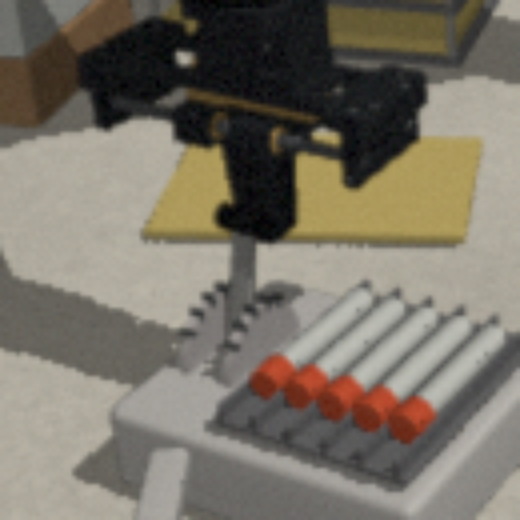

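The force fell to zero and the bar's left end moved to column 164, which puts its centre near 170 and matches notch 1. I'll raise the fingers a little and let it rest.

>>> arm_command([
  {"dx": 0.002,"dy": 0,"dz": 0,"wx": 0,"wy": 0,"wz": 0},
  {"dx": 0.002,"dy": -0.004,"dz": 0,"wx": 0,"wy": 0,"wz": 0},
  {"dx": 0.002,"dy": -0.008,"dz": 0,"wx": 0,"wy": 0,"wz": 0},
  {"dx": 0.002,"dy": -0.008,"dz": 0,"wx": 0,"wy": 0,"wz": 0},
  {"dx": 0.002,"dy": -0.008,"dz": 0,"wx": 0,"wy": 0,"wz": 0},
])

```text
clock: 4.3
tool_pos: [0.5027, -0.2334, 0.293]
eef_rot: [-0.091, -0.701, 0.701, 0.091]
contact_force: [-0.5, -0.3, 0.4]
opening: 0.006
```

Run:
```python
from h import *
to([-.0143,-.003,.127]); bar('d3')
```

```text
t 4.3 tip loc [-0.0428 -0.0033  0.127 ] F [-0.5 -0.3  0.4] d [-0.0286  0.0001 -0.0001] rot [-0.     0.005 -0.001]
0 [177.9 163.9] 0.7 [173.1 164.1] 1 [170.9 164.8] 1.7 [165.6 168. ] 2 [163.4 170. ] 2.7 [158.4 175.9] 3 [156.5 178.9] 3.7 [152.5 186.8] 
[(14, [145.43, 130.21], [140, 130, 11, 2]), (976, [183.05, 144.02], [153, 130, 64, 39])]
```

>>> arm_command([
  {"dx": -0.005,"dy": 0,"dz": 0,"wx": 0,"wy": 0,"wz": 0},
  {"dx": -0.009,"dy": 0,"dz": 0,"wx": 0,"wy": 0,"wz": 0},
  {"dx": -0.012,"dy": 0,"dz": 0,"wx": 0,"wy": 0,"wz": 0},
  {"dx": -0.015,"dy": 0,"dz": 0,"wx": 0,"wy": 0,"wz": 0},
  {"dx": -0.018,"dy": 0,"dz": 0,"wx": 0,"wy": 0,"wz": 0},
])

```text
clock: 4.85
tool_pos: [0.5195, -0.2379, 0.2926]
eef_rot: [0.09, 0.701, -0.701, -0.092]
contact_force: [-3.3, 0.3, 3.1]
opening: 0.003
```

>>> arm_command([
  {"dx": -0.003,"dy": 0,"dz": 0,"wx": 0,"wy": 0,"wz": 0},
  {"dx": -0.006,"dy": 0,"dz": 0,"wx": 0,"wy": 0,"wz": 0},
  {"dx": -0.009,"dy": 0,"dz": 0,"wx": 0,"wy": 0,"wz": 0},
  {"dx": -0.01,"dy": 0,"dz": 0,"wx": 0,"wy": 0,"wz": 0},
  {"dx": -0.01,"dy": 0,"dz": 0,"wx": 0,"wy": 0,"wz": 0},
])

```text
clock: 5.35
tool_pos: [0.5302, -0.2404, 0.2927]
eef_rot: [-0.091, -0.701, 0.701, 0.09]
contact_force: [-0.2, 0.3, 0.5]
opening: 0.006
```

Run:
```python
from h import *
to([-.0143,-.003,.127]); bar('d4')
```

```text
t 5.35 tip loc [-0.0144 -0.003   0.1267] F [-0.2  0.3  0.5] d [-0.0003 -0.0003 -0.    ] rot [ 0.     0.006 -0.001]
0 [177.9 163.9] 0.7 [173.1 164.1] 1 [170.9 164.8] 1.7 [165.6 168. ] 2 [163.4 170. ] 2.7 [158.4 175.9] 3 [156.5 178.9] 3.7 [152.5 186.8] 
[(1312, [175.28, 145.38], [140, 130, 70, 44])]
```

View pics/d4.png

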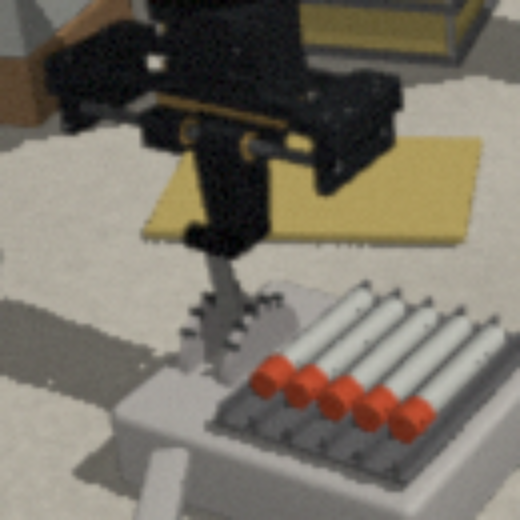

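The force is zero again and the bar's left end is at column 156, so it's in notch 2. I'll pause, then push the third time.

>>> arm_command([
  {"dx": 0.002,"dy": 0,"dz": 0,"wx": 0,"wy": 0,"wz": 0},
  {"dx": 0.002,"dy": 0,"dz": 0,"wx": 0,"wy": 0,"wz": 0},
  {"dx": 0.002,"dy": 0,"dz": 0,"wx": 0,"wy": 0,"wz": 0},
  {"dx": 0.002,"dy": 0,"dz": 0,"wx": 0,"wy": 0,"wz": 0},
  {"dx": 0.002,"dy": 0,"dz": 0,"wx": 0,"wy": 0,"wz": 0},
])

```text
clock: 5.9
tool_pos: [0.5278, -0.2399, 0.2928]
eef_rot: [-0.091, -0.701, 0.701, 0.091]
contact_force: [0.0, -0.0, -0.2]
opening: 0.002
```

>>> arm_command([
  {"dx": -0.005,"dy": 0,"dz": 0,"wx": 0,"wy": 0,"wz": 0},
  {"dx": -0.009,"dy": 0,"dz": 0,"wx": 0,"wy": 0,"wz": 0},
  {"dx": -0.012,"dy": 0,"dz": 0,"wx": 0,"wy": 0,"wz": 0},
  {"dx": -0.015,"dy": 0,"dz": 0,"wx": 0,"wy": 0,"wz": 0},
  {"dx": -0.018,"dy": 0,"dz": 0,"wx": 0,"wy": 0,"wz": 0},
])

```text
clock: 6.4
tool_pos: [0.5446, -0.2445, 0.2923]
eef_rot: [0.09, 0.701, -0.701, -0.092]
contact_force: [-3.6, 0.4, -1.5]
opening: 0.004
```

Run:
```python
from h import *
to([.0125,-.003,.126])
```

```text
t 6.4 tip loc [-1.000e-04 -3.200e-03  1.263e-01] F [-3.6  0.4 -1.5] d [-0.0121  0.0002 -0.0001] rot [-0.     0.005  0.004]
```

>>> arm_command([
  {"dx": -0.003,"dy": 0,"dz": 0,"wx": 0,"wy": 0,"wz": 0},
  {"dx": -0.006,"dy": 0,"dz": 0,"wx": 0,"wy": 0,"wz": 0},
  {"dx": -0.008,"dy": 0,"dz": 0,"wx": 0,"wy": 0,"wz": 0},
  {"dx": -0.01,"dy": 0,"dz": 0,"wx": 0,"wy": 0,"wz": 0},
  {"dx": -0.01,"dy": 0,"dz": 0,"wx": 0,"wy": 0,"wz": 0},
])

```text
clock: 6.9
tool_pos: [0.5558, -0.2472, 0.2932]
eef_rot: [-0.092, -0.701, 0.701, 0.09]
contact_force: [-0.5, -0.6, 0.6]
opening: 0.005
```

Run:
```python
from h import *
to([.0125,-.003,.126]); bar('d5')
```

```text
t 6.9 tip loc [ 0.0123 -0.0029  0.1272] F [-0.5 -0.6  0.6] d [-0.0006  0.0012  0.0001] rot [-0.     0.006 -0.003]
0 [177.9 163.9] 0.7 [173.1 164.1] 1 [170.9 164.8] 1.7 [165.6 168. ] 2 [163.4 170. ] 2.7 [158.4 175.9] 3 [156.5 178.9] 3.7 [152.5 186.8] 
[(1543, [168.46, 149.19], [140, 130, 63, 54])]
```

View pics/d5.png

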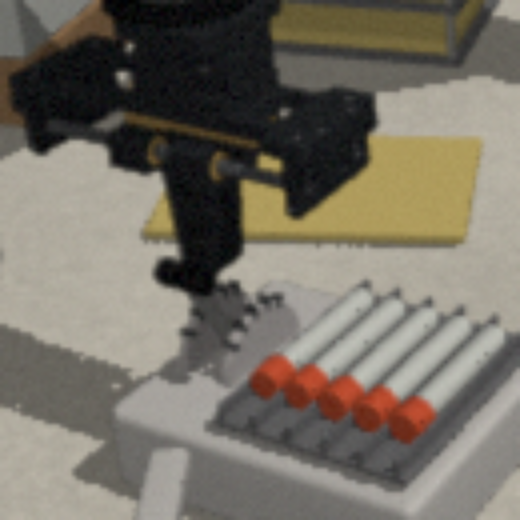

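The bar's left end is at (149,178), which matches notch 3 (predicted centre (156.5,179)), and there's no contact force. I'll back straight off, then go up.

>>> arm_command([
  {"dx": 0.005,"dy": 0,"dz": 0,"wx": 0,"wy": 0,"wz": 0},
  {"dx": 0.02,"dy": 0,"dz": 0,"wx": 0,"wy": 0,"wz": 0},
  {"dx": 0.045,"dy": 0,"dz": 0,"wx": 0,"wy": 0,"wz": 0},
  {"dx": 0.08,"dy": -0.02,"dz": 0,"wx": 0,"wy": 0,"wz": 0},
  {"dx": 0.11,"dy": -0.05,"dz": 0,"wx": 0,"wy": 0,"wz": 0},
])

```text
clock: 7.45
tool_pos: [0.446, -0.2183, 0.342]
eef_rot: [0.089, 0.702, -0.701, -0.092]
contact_force: [-0.2, -1.0, 1.0]
opening: 0.003
```

>>> arm_command([
  {"dx": 0.02,"dy": -0.03,"dz": 0,"wx": 0,"wy": 0,"wz": 0},
  {"dx": 0.03,"dy": -0.06,"dz": 0,"wx": 0,"wy": 0,"wz": 0},
  {"dx": 0.03,"dy": -0.08,"dz": 0,"wx": 0,"wy": 0,"wz": 0},
  {"dx": 0.03,"dy": -0.08,"dz": 0,"wx": 0,"wy": 0,"wz": 0},
  {"dx": 0.03,"dy": -0.08,"dz": 0,"wx": 0,"wy": 0,"wz": 0},
])

```text
clock: 7.95
tool_pos: [0.4192, -0.2113, 0.4227]
eef_rot: [-0.091, -0.701, 0.701, 0.091]
contact_force: [0.4, -0.5, 0.4]
opening: 0.008
```

Run:
```python
from h import *
to([.0125,-.003,.126]); bar('d6')
s=cv2.cvtColor(r.snapshot("scene"),4); cv2.imwrite('pics/e1.png',s); print(dark(s,(315,170,350,200),35))
print(dark(cv2.imread('pics/scene0.png'),(315,170,350,200),35))
```

```text
t 7.95 tip loc [-0.1292 -0.0036  0.2567] F [ 0.4 -0.5  0.4] d [-0.1417  0.1308 -0.    ] rot [-0.     0.005 -0.001]
0 [177.9 163.9] 0.7 [173.1 164.1] 1 [170.9 164.8] 1.7 [165.6 168. ] 2 [163.4 170. ] 2.7 [158.4 175.9] 3 [156.5 178.9] 3.7 [152.5 186.8] 
[(85, [155.88, 178.93], [149, 175, 15, 9])]
[(73, [332.95, 185.77], [327, 183, 13, 7])]
[(73, [333.07, 185.78], [327, 183, 13, 7])]
```

View pics/e1.png

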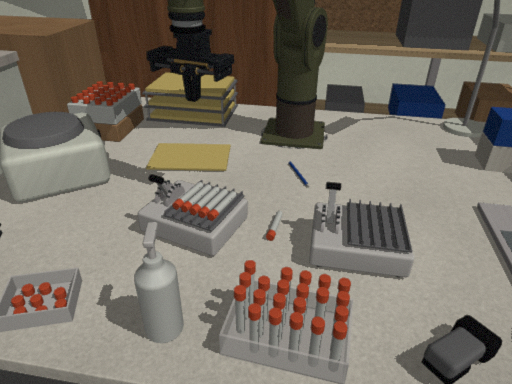

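The bar sits at (155.9,178.9), against (156.5,178.9) predicted for notch 3. The spare lever's bar is still at (333,186), and the arm is clear.

Run:
```python
from plant import r
print(r.finish_job())
```

```text
the job is handed in; nothing more can be done
None
```

I clicked the loaded mixer's lever away from the robot three times with closed fingers, one notch at a time. Each push stopped at about 0.7 of a notch, so the lever snapped the rest of the way on its own and then rested about 0.5 s or more. I then backed the arm off and handed the job in at about 8 s on the robot's clock.

- **Loaded mixer:** after backing off, the bar was at pixel (155.9, 178.9) in the scene view, against (156.5, 178.9) predicted for the third notch.
- **Empty mixer:** its lever had not moved, with the bar at (332.95, 185.8) compared with (333.1, 185.8) at the start.
- **Arm:** the fingertips finished about 257 mm above the desk, clear of the machine, with contact force readings at noise level. The force readings I took while pushing were about 6 N at most.

**Unconfirmed or off:**
- **First two notches:** I judged these from the bar's left end and the drop in force, because the gripper partly hid the bar. I did not measure the lever's angle directly.
- **Finger position:** the fingers looked several millimetres off the bar's centre on the first push, so I shifted them about 4 mm.
- **Refused call:** my first move call was refused for missing keys, and nothing moved.

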